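Fetch the level from behind the screw tubs

ROBOT

A 6-joint arm with a two-finger parallel gripper is mounted at the origin on the work surface. World frame = base frame: x ahead of the robot, y to its left, z up, the work surface at z = 0. Lengths are in m, angles in degrees, forces in N, time in s.
With the tool pointing down it reaches from about 0.4 to 0.825 m from the base axis. Payload 7 kg.
Tool frame: the origin (TCP) lies on the centre line of the jaws, within the pads' length; the fingertips stand 8 mm ahead of it and the grasp point (between the pads) lies 11 mm behind it; z points along the fingers, y is the line along which they close (so a half turn about z gives the same grasp; the last joint's range is limited). The gripper opens to 88 mm and grips with 3 to 60 N. Pads are 19 mm wide; open, the fingers measure 130 mm over their backs; the gripper's body (78 mm by 193 mm) begins 47 mm behind the grasp point.
Start: joints at [-49.67, 20.546, 0.682, 0, -70.136, -16.507], TCP at [0.273, -0.617, 0.235] pointing down, gripper open.
Joint ranges: [-176.03, 176.03], [-82.01, 121.73], [-58.28, 71.71], [-173.87, 95.51], [-174.79, -0.11], [-173.66, 173.66]. Speed limits (degrees/s): [136.94, 136.94, 172.46, 180, 180, 180].

INTERFACE

Orientations are given as [roll, pitch, yaw] about the fixed x, y, z axes, in that order (R = Rz(yaw) Ry(pitch) Rx(roll)).
In Python, from plant import ctrl, vision gives the robot as it stands. The module is installed in compiled form; this text tells all that it offers.
- The arm moves only by the tool move_arm, never from a script. Its argument "moves" is one flat list of numbers, 7 for each row, row after row: the finger opening in cm, from 0 to 8.76, then the shift along the tool's x, y, z in cm, then the turn, a rotation vector about the tool's x, y, z in rad. A call has 1 to 8 rows; each row shifts and turns the commanded pose from where the row before left it, along the tool's axes as they then stand; what a row does not reach is not made up. A row lasts 1/10 s, in which the tool goes at most 50 mm and 8.59 degrees, less where a joint would pass 70% of its speed; a pose out of reach is approached as far as the arm can. A call with a gripper value outside its range is refused whole. The fingers move at their own pace and stop on an object; the grip force is fixed at half the most. Time passes only in rows, so rows that do not move let the fingers close. It gives the time, the measured TCP pose, the force, the opening and the grip force at its end, in the units of the state.
- ctrl.get_obs(): the state, without advancing time (a new reading comes with each control period).
- vision.snapshot(name): name is "side" or "top" or "wrist"; returns (picture, depth): 400x640x3 uint8, red, green, blue; 400x640 float32, m along the optical axis (not along the pixel's ray), 0 where there is no reading.
- vision.camera_model(name): a dict with "vertical_fov" (degrees; the focal length in pixels is half the picture's height over the tangent of half this angle, whatever the lens; pixels are square), "cx", "cy" (the principal point, pixels), "D" ([k1, k2, p1, p2, k3] as OpenCV has them; the pictures are not rectified), "cam_to_world" (4x4, takes a point from camera to world coordinates). Camera axes: x right, y down, z forward; pixel columns grow to the right and rows downward; lengths in m; the calibration is good to about 2 mm. A picture is of the moment at which its call begins: read the wrist's pose just before it. camera_model takes no time and is no camera call; for the wrist camera it gives the pose at the moment of the call.
- ctrl.close_job(): hands the job in; it is judged then, once.
The state is a dict: "clock": time; "joint_pos": joint angles; "qvel": joint speeds; "tau": joint torques, N m; "tool_pos": TCP position; "orientation": TCP orientation; "force": force on the tool from outside, world axes, zero at the start; "moment": the same for the moment, N m; "opening": finger opening in m; "gripper_force": force on a finger pad.
Only numpy, scipy, OpenCV 4.12 (cv2) and the standard library are available. Lean on these libraries where they do the work, as an engineer would, in place of code of your own. Each camera call takes 0.05 s, during which the arm holds its last target. There are 200 camera calls.

TASK

I need the green spirit level on the timber rail, but three screw tubs stand in front of it in the rack: first clear all three tubs onto the dark side mat, and only then take the level out and set it upright along the middle of the rail's top, its ends at the two pencil lines. Then put the tubs back in the rack, each in the middle of the place on the pad of its own cap colour, whichever pad it stood on before. Keep the tubs upright and do not knock over the glue bottle.

Things in the scene. Friction and masses are not known exactly. Their poses are not given: they have to be found in the camera images.
- tub_red_cap (a point): Loose screw tub, 250 g: square grey body 62 x 62 x 46 mm high, on it a round red cap 40 mm across, 38 mm high (84 mm in all). This point: middle of the cap on the tub's axis, 65 mm above its underside; grip the cap from above, fingertips above the body. x, y along the body's sides, z up. Starts on one of the three pads, not always that of its colour, within 3 mm of the place, square to the pad within 0.03 rad.
- tub_blue_cap (a point): Loose screw tub, 250 g: square grey body 62 x 62 x 46 mm high, on it a round blue cap 40 mm across, 38 mm high (84 mm in all). This point: middle of the cap on the tub's axis, 65 mm above its underside; grip the cap from above, fingertips above the body. x, y along the body's sides, z up. Starts on one of the three pads, not always that of its colour, within 3 mm of the place, square to the pad within 0.03 rad.
- tub_yellow_cap (a point): Loose screw tub, 250 g: square grey body 62 x 62 x 46 mm high, on it a round yellow cap 40 mm across, 38 mm high (84 mm in all). This point: middle of the cap on the tub's axis, 65 mm above its underside; grip the cap from above, fingertips above the body. x, y along the body's sides, z up. Starts on one of the three pads, not always that of its colour, within 3 mm of the place, square to the pad within 0.03 rad.
- level_center (a point): Loose green spirit level, 220 g: bar 200 mm long, 24 thick, 44 high, black ends, yellow vials. This point: its centre, 22 mm above its underside; x along it, z up. Starts upright on the rack's board behind the tubs (50 mm beyond the line of their axes), 7 mm clear of them; behind it 33 mm of free board, then the rack's 30 mm high back strip.
- pad_red: Red pad, place of the red-capped tub: fixed strip 103 mm (x) by 62 (y), 2 mm thick, from 70 mm in front (-x, nearer the robot) to 33 mm behind its origin. Origin: middle of the tub's place, on the pad's underside. The three pads lie 80 mm apart along y, in any order, on the rack, a brown board 190 x 270 x 12 mm.
- pad_blue: Blue pad, place of the blue-capped tub: fixed strip 103 mm (x) by 62 (y), 2 mm thick, from 70 mm in front (-x, nearer the robot) to 33 mm behind its origin. Origin: middle of the tub's place, on the pad's underside. The three pads lie 80 mm apart along y, in any order, on the rack, a brown board 190 x 270 x 12 mm.
- pad_yellow: Yellow pad, place of the yellow-capped tub: fixed strip 103 mm (x) by 62 (y), 2 mm thick, from 70 mm in front (-x, nearer the robot) to 33 mm behind its origin. Origin: middle of the tub's place, on the pad's underside. The three pads lie 80 mm apart along y, in any order, on the rack, a brown board 190 x 270 x 12 mm.
- mat: Side area: fixed dark rubber mat 300 mm (x) by 120 mm (y), 4 mm thick, with a thin grey line along each long edge; empty at the start, left or right of the rack. Origin at the middle of its underside, on the table.
- rail_top (a point): Pale timber rail of a door frame, fixed on the table on the other side of the rack from the mat: 280 mm long (x), 60 mm wide (y), 45 mm high. This point is the middle of its top face; two dark pencil lines across the top, 100 mm either side of it, show where the ends of the level go.
- glue: Bystander: white glue bottle with orange cap, loose, 52 mm across, 110 mm high, behind the rack. Origin at the middle of its underside. Leave it standing.

How it is judged:
By the outcome, as a careful person would: the job done as asked, in the order asked, and still so for the second after the job is handed in, with the robot touching nothing.
It also fails if it takes over 144 s, if anything falls off the work surface, if the arm or the gripper's body presses on something with over 40 N, if the wrist force passes 120 N, or if a joint passes its speed limit or range.

## Working session

There is one attempt and no reset: what is moved stays moved. The work goes in short steps, Python scripts to look and compute and a tool call to move; the robot and the scene stay as the last step left them, time stands still between calls to the robot, and variables do not carry over. Pictures are saved under pics/ and viewed, at most 14 in all, crops included, and the job is handed in when it is done.

Besides the shell and the picture viewer there is one more tool, called after ">>>" as name(argument=value, ...), one argument or row to a line, values as JSON. move_arm: Moves the arm, as the interface text tells. Its arguments: {"type":"object","properties":{"moves":{"type":"array"}},"required":["moves"]}

```bash
mkdir -p pics
cat > h.py <<'E'
import numpy as np, cv2
from plant import ctrl, vision
def cam(n):
    m=vision.camera_model(n); f=200/np.tan(np.radians(m["vertical_fov"])/2)
    K=np.array([[f,0,m["cx"]],[0,f,m["cy"]],[0,0,1]]); return K,np.array(m["D"],float),np.array(m["cam_to_world"])
def rays(n,px,c=None):
    K,D,T=c or cam(n)
    u=cv2.undistortPoints(np.array(px,float).reshape(-1,1,2),K,D).reshape(-1,2)
    d=np.c_[u,np.ones(len(u))]@T[:3,:3].T
    return T[:3,3],d
def onplane(n,px,z,c=None):
    o,d=rays(n,px,c); return o+d*((z-o[2])/d[:,2])[:,None]
def snap(n,name=None):
    c=cam(n); p,d=vision.snapshot(n)
    if name: cv2.imwrite("pics/"+name,p[:,:,::-1])
    return p,d,c
E
python3 - <<'E'
from h import *
print(ctrl.get_obs())
for n in("top","side"):
    p,d,c=snap(n,n+"0.png"); print(n,c[2].round(3).tolist(),c[0][0,0],c[1])
E
```

```text
{'clock': 0.0, 'joint_pos': array([-4.96683007e+01,  2.05939755e+01,  6.33613931e-01, -2.08645624e-02,
       -7.01356208e+01, -1.65070263e+01]), 'qvel': array([-0.00111566, -0.04873626,  0.01946908,  0.06781924,  0.04557078,
        0.03535404]), 'tau': array([-4.05343872e-04, -5.82710123e+01,  2.93040562e+01,  6.99718907e+00,
        6.58313889e-03, -1.79835492e-04]), 'tool_pos': array([ 0.27244766, -0.61705154,  0.23359045]), 'orientation': array([ 1.79902400e+02, -8.46912777e-03, -1.56182426e+02]), 'force': array([ 0.1592184 , -0.07079244,  0.44782942]), 'moment': array([ 0.00260145, -0.01166831,  0.01013551]), 'gripper_force': 0.0, 'opening': 0.08741587420618865}
top [[-0.023, -0.992, 0.123, 0.511], [-1.0, 0.021, -0.017, 0.014], [0.015, -0.123, -0.992, 1.203], [0.0, 0.0, 0.0, 1.0]] 447.42292367941945 [-0.03442642  0.          0.          0.          0.        ]
side [[-0.98, -0.131, 0.152, 0.474], [-0.2, 0.65, -0.733, 0.703], [-0.003, -0.748, -0.663, 0.716], [0.0, 0.0, 0.0, 1.0]] 476.05986348889735 [-0.00192024  0.          0.          0.          0.        ]
```

View pics/top0.png

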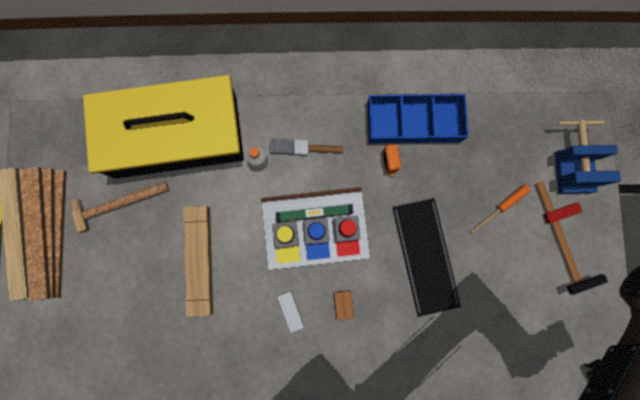

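View pics/side0.png

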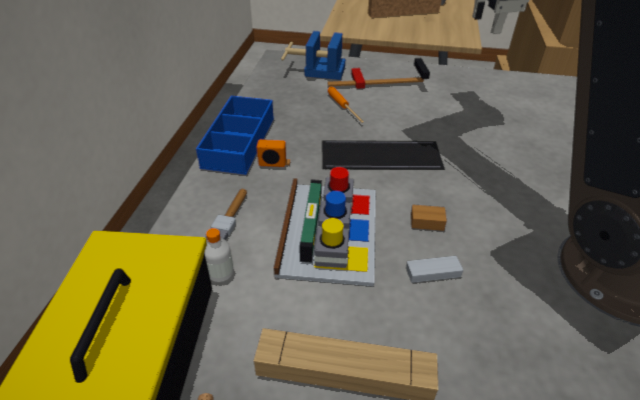

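The top view shows the caps at about (285,234) yellow, (316,231) blue and (347,228) red, each on its own pad colour. The level is at (314,213), the rail at (197,260), the mat at (427,257) and the glue at (257,157). The side view agrees.

```bash
cat >> h.py <<'E'
def blobs(p,lo,hi,amin=20,roi=None):
    hsv=cv2.cvtColor(p,cv2.COLOR_RGB2HSV)
    m=cv2.inRange(hsv,np.array(lo),np.array(hi))
    if lo[0]==0 and hi[0]==6: m|=cv2.inRange(hsv,np.array((172,)+tuple(lo[1:])),np.array((180,)+tuple(hi[1:])))
    if roi: z=np.zeros_like(m); x0,y0,x1,y1=roi; z[y0:y1,x0:x1]=m[y0:y1,x0:x1]; m=z
    cs,_=cv2.findContours(m,cv2.RETR_EXTERNAL,cv2.CHAIN_APPROX_NONE)
    return sorted([c for c in cs if cv2.contourArea(c)>amin],key=cv2.contourArea,reverse=True)
COL=dict(red=((0,120,60),(6,255,255)),blue=((105,120,40),(125,255,255)),yellow=((24,130,80),(34,255,255)),green=((60,60,20),(90,255,200)))
E
python3 - <<'E'
from h import *
p,d,c=snap("top")
roi=(255,180,375,275)
for k,(lo,hi) in COL.items():
    for b in blobs(p,lo,hi,15,roi)[:3]:
        r=cv2.minAreaRect(b); z=.098 if r[0][1]<243 and k!='green' else .056 if k=='green' else .014
        print(k,cv2.contourArea(b),np.round(r[0],1),np.round(r[1],1),round(r[2],1),onplane("top",[r[0]],z,c).round(4))
hsv=cv2.cvtColor(p,cv2.COLOR_RGB2HSV)
for nm,lo,hi,roi,z in(("rail",(8,70,60),(25,255,255),(175,195,225,330),.045),("mat",(0,0,0),(180,255,35),(385,190,465,320),.004)):
    b=blobs(p,lo,hi,300,roi)[0]; r=cv2.minAreaRect(b); P=onplane("top",cv2.boxPoints(r),z,c); print(nm,P.round(3).tolist(),P.mean(0).round(4))
print(onplane("top",[[254,153]],.11,c))
E
```

```text
red 273.0 [347.6 247.6] [13.9 22.2] 83.7 [[ 0.5271 -0.0829  0.014 ]]
red 201.0 [348. 228.] [16. 16.] 90.0 [[ 0.5742 -0.0787  0.098 ]]
blue 288.5 [317.3 250.6] [14.8 22.2] 83.7 [[ 0.521  -0.0028  0.014 ]]
blue 198.0 [316. 230.] [16. 16.] 90.0 [[0.571  0.0006 0.098 ]]
yellow 275.5 [287.4 253.9] [14.5 21.5] 83.7 [[0.5142 0.0765 0.014 ]]
yellow 199.0 [285. 234.] [16. 16.] 90.0 [[0.5628 0.0772 0.098 ]]
green 190.5 [291.7 215.2] [ 8.9 25.9] 82.9 [[0.6127 0.0617 0.056 ]]
green 182.5 [335.6 210.2] [ 8.8 26.4] 82.6 [[ 0.6232 -0.0515  0.056 ]]
rail [[0.643, 0.346, 0.045], [0.643, 0.277, 0.045], [0.363, 0.268, 0.045], [0.363, 0.335, 0.045]] [0.5031 0.3061 0.045 ]
mat [[0.632, -0.209, 0.004], [0.657, -0.326, 0.004], [0.364, -0.378, 0.004], [0.342, -0.264, 0.004]] [ 0.4989 -0.2945  0.004 ]
[[0.76531473 0.15092082 0.11      ]]
```

```bash
cat >> h.py <<'E'
from scipy.spatial.transform import Rotation as R
def tool():
    o=ctrl.get_obs(); return np.array(o["tool_pos"]),R.from_euler("xyz",o["orientation"],degrees=True),o
def plan(xyz,close):
    """shift (cm, tool axes now) to TCP xyz, and turn about tool z (rad) to have closing line at angle close (deg, world)"""
    p,r,o=tool(); M=r.as_matrix(); s=M.T@(np.array(xyz)-p)*100
    a=np.degrees(np.arctan2(M[1,1],M[0,1])); t=(close-a+90)%180-90
    tgt=R.from_euler("z",t,degrees=True)*R.from_matrix(M); # make upright
    y=tgt.as_matrix()[:,1]; y[2]=0; y/=np.linalg.norm(y); z=np.array([0,0,-1.]); B=np.c_[np.cross(y,z),y,z]
    v=R.from_matrix(M.T@B).as_rotvec()
    print("p",p.round(4),"close",round(a,2),"open",round(o["opening"],4),"t",round(o["clock"],2),"F",np.round(o["force"],1),"| shift cm",s.round(2),"turn rad",v.round(3),"deg",round(t,1)); return s,v
E
python3 - <<'E'
from h import *
p,r,o=tool(); K,D,T=cam("wrist"); M=r.as_matrix()
print("cam in tool",(M.T@(T[:3,3]-p)).round(4),(M.T@T[:3,:3]).round(3).tolist(),K[0,0],K[:2,2])
plan([.48,.03,.40],94.6)
E
```

```text
cam in tool [ 0.0798  0.0003 -0.1508] [[-0.0, -0.956, -0.295], [1.0, -0.001, 0.001], [-0.001, -0.295, 0.956]] 308.1809791489439 [323.35524178 198.17096311]
p [ 0.2725 -0.6172  0.2339] close 113.82 open 0.0876 t 0.15 F [ 0.5  1.2 -0.4] | shift cm [-45.12  50.84 -16.56] turn rad [ 0.001 -0.     0.335] deg -19.2
```

>>> move_arm(
  moves=[8.7, -3.27, 3.38, -0.47, 0, 0, 0, 8.7, -3.27, 3.38, -0.47, 0, 0, 0, 8.7, -3.27, 3.38, -0.47, 0, 0, 0, 8.7, -3.27, 3.38, -0.47, 0, 0, 0, 8.7, -3.27, 3.38, -0.47, 0, 0, 0, 8.7, -3.27, 3.38, -0.47, 0, 0, 0, 8.7, -3.27, 3.38, -0.47, 0, 0, 0],
)

```text
clock: 0.85
tool_pos: [0.3866, -0.3068, 0.2676]
orientation: [-180.0, 0.0, -156.2]
force: [1.4, 0.2, 0.0]
opening: 0.0872
gripper_force: 0.0
```

>>> move_arm(
  moves=[8.7, -3.27, 3.38, -0.47, 0, 0, 0, 8.7, -3.27, 3.38, -0.47, 0, 0, 0, 8.7, -3.27, 3.38, -0.47, 0, 0, 0, 8.7, -3.27, 3.38, -0.47, 0, 0, 0, 8.7, -3.27, 3.38, -0.47, 0, 0, 0, 8.7, -3.27, 3.38, -0.47, 0, 0, 0, 8.7, -3.27, 3.38, -0.47, 0, 0, 0],
)

```text
clock: 1.55
tool_pos: [0.5004, 0.0023, 0.3007]
orientation: [180.0, 0.0, -156.2]
force: [1.3, -1.8, -0.0]
opening: 0.0868
gripper_force: 0.0
```

>>> move_arm(
  moves=[8.7, 0, 0, 0, 0, 0, 0.112, 8.7, 0, 0, 0, 0, 0, 0.112, 8.7, 0, 0, 0, 0, 0, 0.112, 8.7, 0, 0, 0, 0, 0, 0, 8.7, 0, 0, 0, 0, 0, 0, 8.7, 0, 0, 0, 0, 0, 0],
)

```text
clock: 2.15
tool_pos: [0.5002, 0.0002, 0.3003]
orientation: [180.0, -0.0, -175.3]
force: [0.2, 0.1, -0.6]
opening: 0.0868
gripper_force: 0.0
```

Run:
```python
from h import *
plan([.50,0,.30],94.6)
p,d,c=snap("wrist","w1.png")
np.savez("w1.npz",p=p,d=d,K=c[0],D=c[1],T=c[2])
```

```text
p [5.002e-01 2.000e-04 3.003e-01] close 94.7 open 0.0868 t 2.15 F [ 0.2  0.1 -0.6] | shift cm [ 0.02 -0.02  0.03] turn rad [ 0.    -0.     0.002] deg -0.1
```

View pics/w1.png

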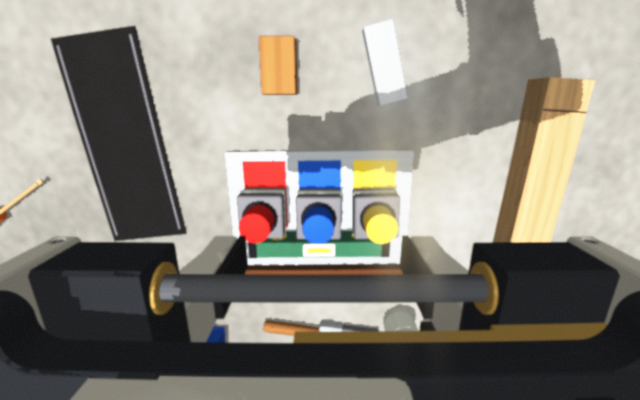

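The wrist view shows the pads at (264,174) red, (320,174) blue and (375,174) yellow, with the tubs behind them. The level is at (318,248), the mat at (120,133), and the rail is partly visible at (548,160).

```bash
cat >> h.py <<'E'
def world(d,c):
    K,D,T=c; v,u=np.mgrid[0:400,0:640]
    q=cv2.undistortPoints(np.c_[u.ravel(),v.ravel()].astype(float).reshape(-1,1,2),K,D).reshape(-1,2)
    P=np.c_[q,np.ones(len(q))]*d.reshape(-1,1)
    return (P@T[:3,:3].T+T[:3,3]).reshape(400,640,3)
def fillmask(b):
    m=np.zeros((400,640),np.uint8); cv2.drawContours(m,[b],-1,255,-1); return m>0
E
python3 - <<'E'
from h import *
w=np.load("w1.npz"); p,d=w["p"],w["d"]; c=(w["K"],w["D"],w["T"]); W=world(d,c)
for k in("red","blue","yellow"):
    for b in blobs(p,*COL[k],80,(225,145,420,250))[:3]:
        m=fillmask(b); zz=W[m][:,2]
        (x,y),(a,bb),ang=r=cv2.minAreaRect(b)
        if y<190:
            P=onplane("w",cv2.boxPoints(r),.014,c); P=P[np.argsort(P[:,0])]
            print(k,"pad medz",np.median(zz).round(4),"corners",P[:,:2].round(4).tolist())
        else:
            t=m&(abs(W[:,:,2]-np.percentile(zz,90))<.004); e=cv2.minEnclosingCircle(np.argwhere(t)[:,::-1].astype(np.float32)[:,None])
            ctr=cv2.moments(t.astype(np.uint8),True); ctr=[ctr["m10"]/ctr["m00"],ctr["m01"]/ctr["m00"]]
            print(k,"cap n",t.sum(),"z",np.percentile(zz,[50,90]).round(4),"circ",np.round(e[0],1),round(e[1],1),onplane("w",[e[0],ctr],.098,c)[:,:2].round(4).tolist(),"W",W[t].mean(0).round(4))
for b in blobs(p,*COL["green"],60,(225,225,420,262))[:3]:
    m=fillmask(b); t=m&(abs(W[:,:,2]-.056)<.004)
    print("green",m.sum(),np.percentile(W[m][:,2],[10,50,90]).round(4),W[t].mean(0).round(4),W[t].min(0).round(4),W[t].max(0).round(4))
b=blobs(p,(0,0,0),(180,255,60),3000,(40,15,200,250))[0]; P=onplane("w",cv2.boxPoints(cv2.minAreaRect(b)),.004,c); print("mat",P[:,:2].round(4).tolist(),P.mean(0).round(4))
E
```

```text
red cap n 731 z [0.0983 0.0996] circ [254.2 227.6] 15.9 [[0.5739, -0.0789], [0.5741, -0.0788]] W [ 0.5738 -0.0786  0.0987]
red pad medz 0.0148 corners [[0.5051, -0.0537], [0.5099, -0.1139], [0.5437, -0.052], [0.5487, -0.1137]]
blue pad medz 0.0149 corners [[0.4973, 0.0247], [0.5022, -0.0352], [0.5387, 0.0288], [0.5437, -0.0328]]
blue cap n 726 z [0.0985 0.0997] circ [317.7 228.4] 15.7 [[0.5686, -0.0006], [0.569, -0.0005]] W [ 5.687e-01 -5.000e-04  9.880e-02]
yellow pad medz 0.0151 corners [[0.4909, 0.102], [0.4956, 0.0447], [0.5306, 0.1079], [0.5355, 0.0491]]
yellow cap n 583 z [0.0988 0.0999] circ [381.3 228.1] 15.5 [[0.5617, 0.078], [0.5635, 0.076]] W [0.5632 0.0758 0.0989]
green 827 [0.0483 0.0566 0.0577] [ 0.6215 -0.0513  0.0567] [ 0.608 -0.086  0.052] [ 0.6352 -0.0118  0.0594]
green 810 [0.047  0.0568 0.0579] [0.6118 0.057  0.0568] [0.5995 0.0162 0.052 ] [0.6259 0.0927 0.0595]
mat [[0.3644, -0.3769], [0.3339, -0.2637], [0.631, -0.2078], [0.6776, -0.3426]] [ 0.5017 -0.2977  0.004 ]
```

>>> move_arm(
  moves=[5.4, -2.21, -2.83, 2.6, 0, 0, -0.005, 5.4, -2.21, -2.83, 2.6, 0, 0, 0, 5.4, -2.22, -2.84, 2.6, 0, 0, 0, 5.4, 0, 0, 3.5, 0, 0, 0, 5.4, 0, 0, 3.5, 0, 0, 0, 5.4, 0, 0, 3.5, 0, 0, 0, 5.4, 0, 0, 3.0, 0, 0, 0, 5.4, 0, 0, 1.5, 0, 0, 0],
)

```text
clock: 3.0
tool_pos: [0.5719, -0.0793, 0.0694]
orientation: [-180.0, -0.2, -175.1]
force: [0.2, 0.7, -0.1]
opening: 0.0539
gripper_force: 0.0
```

Run:
```python
from h import *
plan([.5738,-.0787,.072],95)
p,d,c=snap("side"); cv2.imwrite("pics/s1.png",cv2.resize(p[130:300,230:430,::-1],None,fx=3,fy=3))
```

```text
p [ 0.5719 -0.0793  0.0694] close 94.89 open 0.0539 t 3.0 F [ 0.2  0.7 -0.1] | shift cm [-0.19  0.04 -0.26] turn rad [-0.    -0.004 -0.002] deg 0.1
```

View pics/s1.png

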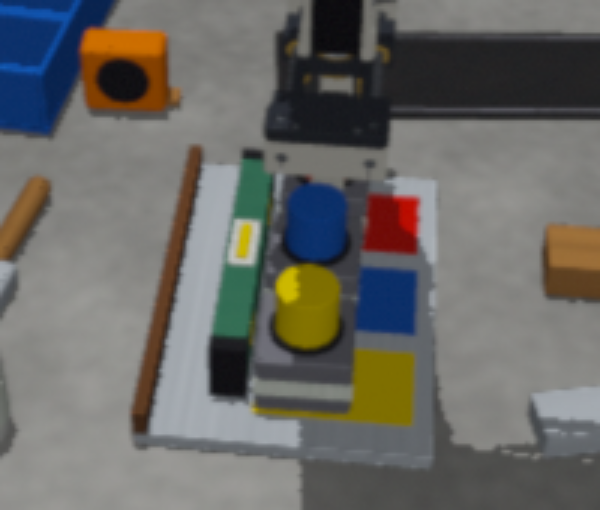

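The crop shows the gripper over the red tub, with blue at (318,220) and yellow at (308,305) undisturbed. The arm was still settling, so I let it rest and then close.

>>> move_arm(
  moves=[5.4, 0, 0, 0, 0, 0, 0, 5.4, 0, 0, 0, 0, 0, 0, 3.0, 0, 0, 0, 0, 0, 0, 3.0, 0, 0, 0, 0, 0, 0, 3.0, 0, 0, 0, 0, 0, 0, 3.0, 0, 0, 0, 0, 0, 0, 3.0, 0, 0, 0, 0, 0, 0],
)

```text
clock: 3.75
tool_pos: [0.5739, -0.0789, 0.073]
orientation: [-180.0, 0.1, -175.1]
force: [-1.0, 0.4, 5.6]
opening: 0.0398
gripper_force: 30.0
```

Run:
```python
from h import *
s,v=plan([.5934,-.2785,.18],100.6)
print(ctrl.get_obs()["gripper_force"])
```

```text
p [ 0.5739 -0.0789  0.073 ] close 94.87 open 0.0398 t 3.75 F [-1.   0.4  5.6] | shift cm [ -0.26 -20.06 -10.7 ] turn rad [-0.     0.001 -0.1  ] deg 5.7
30.000874400138855
```

>>> move_arm(
  moves=[3.0, 0, 0, -1.7, 0, 0, 0, 3.0, 0, 0, -3, 0, 0, 0, 3.0, 0, 0, -3, 0, 0, 0, 3.0, 0, 0, -3, 0, 0, 0, 3.0, 0, -2.06, 0, 0, 0, 0, 3.0, 0, -3.5, 0, 0, 0, 0, 3.0, -0.1, -4, 0, 0, 0, 0, 3.0, -0.16, -4, 0, 0, 0, 0],
)

```text
clock: 4.55
tool_pos: [0.5872, -0.2146, 0.1789]
orientation: [180.0, -0.0, -175.1]
force: [1.1, 0.8, -2.5]
opening: 0.0395
gripper_force: 30.0
```

>>> move_arm(
  moves=[3.0, 0, -4, 0, 0, 0, 0, 3.0, 0, -2.5, 0, 0, 0, -0.1, 3.0, 0, 0, 2.5, 0, 0, 0, 3.0, 0, 0, 3.5, 0, 0, 0, 3.0, 0, 0, 3, 0, 0, 0, 3.0, 0, 0, 1.5, 0, 0, 0, 3.0, 0, 0, 0, 0, 0, 0, 3.0, 0, 0, 0.5, 0, 0, 0],
)

```text
clock: 5.35
tool_pos: [0.5943, -0.2788, 0.0706]
orientation: [-179.9, 0.1, -169.4]
force: [0.3, -0.0, -1.0]
opening: 0.0394
gripper_force: 30.0
```

>>> move_arm(
  moves=[3.0, 0, 0, 0, 0, 0, 0, 3.0, 0, 0, 0, 0, 0, 0],
)

```text
clock: 5.55
tool_pos: [0.5939, -0.2786, 0.0707]
orientation: [-180.0, 0.1, -169.4]
force: [0.4, -0.1, -2.0]
opening: 0.0394
gripper_force: 30.0
```

>>> move_arm(
  moves=[3.0, 0, 0, 0.3, 0, 0, 0, 3.0, 0, 0, 0.25, 0, 0, 0, 3.0, 0, 0, 0, 0, 0, 0, 3.0, 0, 0, 0, 0, 0, 0],
)

```text
clock: 5.95
tool_pos: [0.593, -0.2785, 0.0639]
orientation: [180.0, -0.0, -169.4]
force: [-0.9, -0.7, -2.0]
opening: 0.0398
gripper_force: 30.0
```

>>> move_arm(
  moves=[3.0, 0, 0, 0.1, 0, 0, 0, 3.0, 0, 0, 0, 0, 0, 0, 5.4, 0, 0, 0, 0, 0, 0, 5.4, 0, 0, 0, 0, 0, 0, 5.4, 0, 0, -1.5, 0, 0, 0, 5.4, 0, 0, -4, 0, 0, 0, 5.4, 0, 0, -4, 0, 0, 0.1, 5.4, 0, 3.9, 0, 0, 0, 0],
)

```text
clock: 6.75
tool_pos: [0.5935, -0.2431, 0.1653]
orientation: [-179.7, 0.6, -175.4]
force: [1.4, 1.0, -0.8]
opening: 0.0538
gripper_force: 0.0
```

>>> move_arm(
  moves=[5.4, 0, 4.8, 0, 0, 0, 0, 5.4, 0, 4.8, 0, 0, 0, 0, 5.4, 0, 4.8, 0, 0, 0, 0, 5.4, 0, 4.8, 0, 0, 0, 0, 5.4, 0, 4.8, 0, 0, 0, 0, 5.4, 0, 0, 0, 0, 0, 0, 5.4, 0, 0, 0, 0, 0, 0],
)

```text
clock: 7.45
tool_pos: [0.5698, 0.0009, 0.1592]
orientation: [180.0, 0.1, -175.0]
force: [0.3, -0.5, 0.3]
opening: 0.0538
gripper_force: 0.0
```

Run:
```python
from h import *
s,v=plan([.5687,-.0005,.072],95)
p,d,c=snap("side"); cv2.imwrite("pics/s2.png",cv2.resize(p[130:300,230:450,::-1],None,fx=3,fy=3))
```

```text
p [0.5698 0.0009 0.1592] close 95.03 open 0.0538 t 7.45 F [ 0.3 -0.5  0.3] | shift cm [ 0.13 -0.13  8.72] turn rad [0.    0.002 0.001] deg -0.0
```

View pics/s2.png

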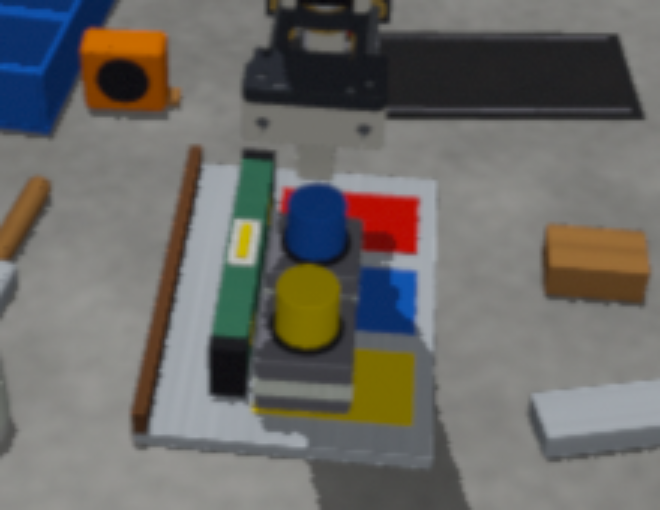

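The red tub has left the rack and its pad is clear. The blue (318,220) and yellow (308,305) tubs are still standing.

>>> move_arm(
  moves=[5.4, 0.13, -0.13, 2.5, 0, 0, 0, 5.4, 0, 0, 3.5, 0, 0, 0, 5.4, 0, 0, 2.2, 0, 0, 0, 5.4, 0, 0, 0.5, 0, 0, 0, 5.4, 0, 0, 0, 0, 0, 0, 5.4, 0, 0, 0, 0, 0, 0, 3.0, 0, 0, 0, 0, 0, 0, 3.0, 0, 0, 0, 0, 0, 0],
)

```text
clock: 8.3
tool_pos: [0.5689, -0.0019, 0.072]
orientation: [180.0, 0.1, -175.1]
force: [0.8, -0.4, 1.0]
opening: 0.0429
gripper_force: 0.0
```

>>> move_arm(
  moves=[3.0, 0, 0, 0, 0, 0, 0, 3.0, 0, 0, 0, 0, 0, 0, 3.0, 0, 0, 0, 0, 0, 0],
)

```text
clock: 8.6
tool_pos: [0.5689, -0.0017, 0.0718]
orientation: [180.0, 0.1, -175.1]
force: [-1.3, 0.3, 6.7]
opening: 0.0395
gripper_force: 30.0
```

>>> move_arm(
  moves=[3.0, 0, 0, -1.8, 0, 0, 0, 3.0, 0, 0, -3, 0, 0, 0, 3.0, 0, 0, -3, 0, 0, 0, 3.0, 0, 0, -3, 0, 0, 0, 3.0, 0.82, -2.5, 0, 0, 0, 0, 3.0, 1.4, -4.3, 0, 0, 0, 0, 3.0, 1.4, -4.3, 0, 0, 0, 0, 3.0, 1.4, -4.3, 0, 0, 0, 0],
)

```text
clock: 9.4
tool_pos: [0.5301, -0.1606, 0.1783]
orientation: [180.0, -0.1, -175.1]
force: [0.6, -0.6, -2.8]
opening: 0.0396
gripper_force: 30.0
```

>>> move_arm(
  moves=[3.0, 1.4, -4.3, 0, 0, 0, 0, 3.0, 1.4, -4.3, 0, 0, 0, 0, 3.0, 1.2, -3.6, 0, 0, 0, 0, 3.0, 0.4, -1.24, 0, 0, 0, -0.1, 3.0, 0, 0, 2.5, 0, 0, 0, 3.0, 0, 0, 3.5, 0, 0, 0, 3.0, 0, 0, 3, 0, 0, 0, 3.0, 0, 0, 1.5, 0, 0, 0],
)

```text
clock: 10.2
tool_pos: [0.4964, -0.2965, 0.0704]
orientation: [179.8, -0.3, -169.5]
force: [-0.5, -0.3, -2.9]
opening: 0.0393
gripper_force: 30.0
```

>>> move_arm(
  moves=[3.0, 0, 0, 0.6, 0, 0, 0, 3.0, 0, 0, 0.5, 0, 0, 0, 3.0, 0, 0, 0, 0, 0, 0, 3.0, 0, 0, 0, 0, 0, 0],
)

```text
clock: 10.6
tool_pos: [0.4994, -0.2974, 0.0637]
orientation: [-180.0, 0.1, -169.4]
force: [-0.3, -0.5, -2.9]
opening: 0.0393
gripper_force: 30.0
```

>>> move_arm(
  moves=[3.0, 0, 0, 0.12, 0, 0, 0, 3.0, 0, 0, 0, 0, 0, 0, 5.4, 0, 0, 0, 0, 0, 0, 5.4, 0, 0, 0, 0, 0, 0, 5.4, 0, 0, -1.5, 0, 0, 0, 5.4, 0, 0, -4, 0, 0, 0, 5.4, 0, 0, -4.5, 0, 0, 0.1, 5.4, -0.6, 2.3, 0, 0, 0, 0],
)

```text
clock: 11.4
tool_pos: [0.5064, -0.2764, 0.1685]
orientation: [-179.7, 0.6, -175.4]
force: [1.2, 0.4, 1.0]
opening: 0.0539
gripper_force: 0.0
```

>>> move_arm(
  moves=[5.4, -1.2, 4.6, 0, 0, 0, 0, 5.4, -1.2, 4.6, 0, 0, 0, 0, 5.4, -1.2, 4.6, 0, 0, 0, 0, 5.4, -1.2, 4.6, 0, 0, 0, 0, 5.4, -1.2, 4.6, 0, 0, 0, 0, 5.4, -1.2, 4.6, 0, 0, 0, 0, 5.4, -1.2, 4.6, 0, 0, 0, 0, 5.4, -0.6, 2.2, 0, 0, 0, 0],
)

```text
clock: 12.2
tool_pos: [0.5643, 0.08, 0.1624]
orientation: [180.0, 0.1, -175.0]
force: [0.3, -0.0, 0.5]
opening: 0.054
gripper_force: 0.0
```

>>> move_arm(
  moves=[5.4, 0, 0, 0, 0, 0, 0, 5.4, 0, 0, 0, 0, 0, 0],
)

```text
clock: 12.4
tool_pos: [0.5634, 0.0771, 0.1618]
orientation: [-180.0, 0.0, -175.1]
force: [0.1, 0.0, -0.1]
opening: 0.0537
gripper_force: 0.0
```

Run:
```python
from h import *
s,v=plan([.5630,.0765,.072],95)
```

```text
p [0.5634 0.0771 0.1618] close 94.94 open 0.0537 t 12.4 F [ 0.1  0.  -0.1] | shift cm [ 0.05 -0.05  8.98] turn rad [-0.     0.    -0.001] deg 0.1
```

>>> move_arm(
  moves=[5.4, 0.05, -0.05, 2.5, 0, 0, 0, 5.4, 0, 0, 3.5, 0, 0, 0, 5.4, 0, 0, 2.4, 0, 0, 0, 5.4, 0, 0, 0.55, 0, 0, 0, 5.4, 0, 0, 0, 0, 0, 0, 5.4, 0, 0, 0, 0, 0, 0, 3.0, 0, 0, 0, 0, 0, 0, 3.0, 0, 0, 0, 0, 0, 0],
)

```text
clock: 13.2
tool_pos: [0.5636, 0.0762, 0.0734]
orientation: [180.0, 0.1, -175.1]
force: [-0.9, 3.1, 0.5]
opening: 0.0429
gripper_force: 1.2
```

>>> move_arm(
  moves=[3.0, 0, 0, 0, 0, 0, 0, 3.0, 0, 0, 0, 0, 0, 0, 3.0, 0, 0, 0, 0, 0, 0, 3.0, 0, 0, -1.8, 0, 0, 0, 3.0, 0, 0, -3, 0, 0, 0, 3.0, 0, 0, -3, 0, 0, 0, 3.0, 0, 0, -3, 0, 0, 0, 3.0, 0.95, -1.87, 0, 0, 0, 0],
)

```text
clock: 14.0
tool_pos: [0.5579, 0.0582, 0.1842]
orientation: [179.9, 0.4, -175.0]
force: [0.5, 0.0, -1.2]
opening: 0.0395
gripper_force: 30.0
```

>>> move_arm(
  moves=[3.0, 2, -3.95, 0, 0, 0, 0, 3.0, 2, -3.95, 0, 0, 0, 0, 3.0, 2, -3.95, 0, 0, 0, 0, 3.0, 2, -3.95, 0, 0, 0, 0, 3.0, 2, -3.95, 0, 0, 0, 0, 3.0, 2, -3.95, 0, 0, 0, 0, 3.0, 2, -3.95, 0, 0, 0, 0, 3.0, 2, -3.95, 0, 0, 0, 0],
)

```text
clock: 14.8
tool_pos: [0.4203, -0.2732, 0.1794]
orientation: [180.0, -0.1, -175.1]
force: [0.3, -0.2, -3.1]
opening: 0.0394
gripper_force: 30.0
```

>>> move_arm(
  moves=[3.0, 1.5, -2.96, 0, 0, 0, 0, 3.0, 0.5, -1.0, 0, 0, 0, -0.1, 3.0, 0, 0, 2.5, 0, 0, 0, 3.0, 0, 0, 3.5, 0, 0, 0, 3.0, 0, 0, 3, 0, 0, 0, 3.0, 0, 0, 1.5, 0, 0, 0, 3.0, 0, 0, 0.6, 0, 0, 0, 3.0, 0, 0, 0.5, 0, 0, 0],
)

```text
clock: 15.6
tool_pos: [0.4052, -0.313, 0.0635]
orientation: [180.0, -0.1, -169.4]
force: [0.2, -0.6, -2.3]
opening: 0.0395
gripper_force: 30.0
```

>>> move_arm(
  moves=[3.0, 0, 0, 0, 0, 0, 0, 3.0, 0, 0, 0, 0, 0, 0],
)

```text
clock: 15.8
tool_pos: [0.4063, -0.3132, 0.0649]
orientation: [-180.0, 0.1, -169.4]
force: [-1.0, -0.5, -2.8]
opening: 0.0397
gripper_force: 30.0
```

>>> move_arm(
  moves=[3.0, 0, 0, 0.12, 0, 0, 0, 3.0, 0, 0, 0.03, 0, 0, 0, 5.4, 0, 0, 0, 0, 0, 0, 5.4, 0, 0, 0, 0, 0, 0, 5.4, 0, 0, -1.5, 0, 0, 0, 5.4, 0, 0, -4, 0, 0, 0, 5.4, 0, 0, -4.5, 0, 0, 0.1, 5.4, 0, 0, -4.5, 0, 0, 0],
)

```text
clock: 16.6
tool_pos: [0.4055, -0.313, 0.2095]
orientation: [-180.0, -0.0, -175.3]
force: [1.1, -0.6, -0.5]
opening: 0.0539
gripper_force: 0.0
```

>>> move_arm(
  moves=[4.2, -1.94, 4.39, -1.2, 0, 0, 0, 4.2, -1.94, 4.39, -1.2, 0, 0, 0, 4.2, -1.94, 4.39, -1.2, 0, 0, 0, 4.2, -1.94, 4.39, -1.2, 0, 0, 0, 4.2, -1.94, 4.39, -1.2, 0, 0, 0, 4.2, -1.94, 4.39, -1.2, 0, 0, 0, 4.2, -1.94, 4.39, -1.2, 0, 0, 0, 4.2, -1.94, 4.39, -1.2, 0, 0, 0],
)

```text
clock: 17.4
tool_pos: [0.531, 0.0521, 0.3048]
orientation: [180.0, 0.1, -175.1]
force: [0.8, -0.7, 1.0]
opening: 0.0424
gripper_force: 0.0
```

>>> move_arm(
  moves=[4.2, 0, 0, 0, 0, 0, 0, 4.2, 0, 0, 0, 0, 0, 0, 4.2, 0, 0, 0, 0, 0, 0],
)

```text
clock: 17.7
tool_pos: [0.5303, 0.0496, 0.3034]
orientation: [-180.0, -0.0, -175.1]
force: [0.0, -0.6, 0.3]
opening: 0.042
gripper_force: 0.0
```

Run:
```python
from h import *
plan([.53,.05,.33],95)
p,d,c=snap("wrist","w2.png")
np.savez("w2.npz",p=p,d=d,K=c[0],D=c[1],T=c[2])
```

```text
p [0.5303 0.0496 0.3034] close 94.85 open 0.042 t 17.7 F [ 0.  -0.6  0.3] | shift cm [ 0.02  0.05 -2.66] turn rad [-0.    -0.001 -0.003] deg 0.1
```

View pics/w2.png

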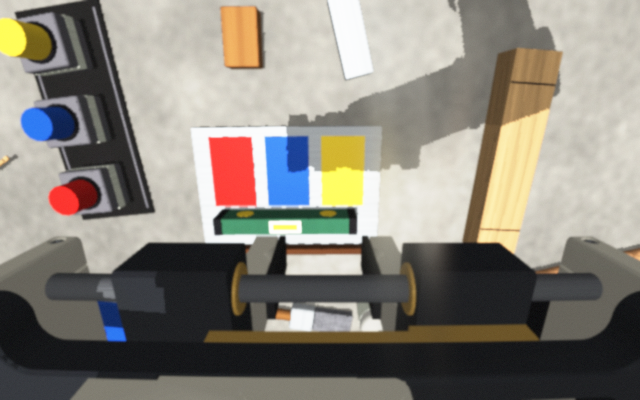

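All three tubs stand upright on the mat, with caps at (25,38), (50,122) and (75,196). The pads are clear at (232,171), (288,171) and (343,171). The level is at (286,221) and the rail's pencil lines are at (533,83) and (500,230).

Run:
```python
from h import *
w=np.load("w2.npz"); p,d=w["p"],w["d"]; c=(w["K"],w["D"],w["T"]); W=world(d,c)
for k in("red","blue","yellow"):
    lo,hi=COL[k]; lo=(lo[0],lo[1],30)
    b=blobs(p,lo,hi,500,(200,130,375,208))[0]; r=cv2.minAreaRect(b)
    P=onplane("w",cv2.boxPoints(r),.014,c)[:,:2]; P=P[np.argsort(P[:,0])]; ctr=P.mean(0)
    ax=(P[2:].mean(0)-P[:2].mean(0)); L=np.linalg.norm(ax); ax/=L
    print(k,"ctr",ctr.round(4),"L",L.round(4),"wid",np.linalg.norm(P[0]-P[1]).round(4),"yaw",np.degrees(np.arctan2(ax[1],ax[0])).round(2),"org",(ctr+.0185*np.array([.9962,.0872])).round(4),"z",np.median(W[fillmask(b)][:,2]).round(4))
def rect(m,z,nm):
    cs,_=cv2.findContours(m.astype(np.uint8),cv2.RETR_EXTERNAL,cv2.CHAIN_APPROX_NONE); b=max(cs,key=cv2.contourArea)
    P=W[fillmask(b)&m][:,:2]; q=onplane("w",b.reshape(-1,2),z,c)[:,:2].astype(np.float32)
    r=cv2.minAreaRect(q*1000); print(nm,np.round(r[0],1),np.round(r[1],1),round(r[2],2),"mean",P.mean(0).round(4),"z",np.median(W[fillmask(b)&m][:,2]).round(4))
roi=np.zeros((400,640),bool); roi[200:240,205:370]=1
rect(roi&(abs(W[:,:,2]-.057)<.006),.056,"level")
roi[:]=0; roi[30:250,460:580]=1
rect(roi&(abs(W[:,:,2]-.0455)<.006),.045,"railtop")
g=cv2.cvtColor(p,cv2.COLOR_RGB2GRAY).astype(int)
for v0,v1,us in((70,95,range(518,554,4)),(220,240,range(484,518,4))):
    pts=[]
    for u in us:
        col=g[v0:v1,u]; k=np.argmin(col[1:-1]*2-col[:-2]-col[2:]); pts.append((u,v0+1+k))
    print(pts); print(onplane("w",pts,.045,c)[:,:2].round(4).tolist())
for k in("red","blue","yellow"):
    b=blobs(p,*COL[k],100,(0,0,130,220))[0]; m=fillmask(b); t=m&(W[:,:,2]>np.percentile(W[m][:,2],85)-.004); print(k,W[t].mean(0).round(4))
```

```text
red ctr [ 0.5571 -0.08  ] L 0.1044 wid 0.0594 yaw 5.62 org [ 0.5755 -0.0784] z 0.0147
blue ctr [ 0.5496 -0.0012] L 0.1012 wid 0.0595 yaw 4.59 org [5.681e-01 4.000e-04] z 0.0148
yellow ctr [0.5422 0.0786] L 0.1009 wid 0.0592 yaw 5.84 org [0.5606 0.0802] z 0.015
level [617.6   3.5] [ 26.1 202.2] 5.32 mean [0.6172 0.0043] z 0.057
railtop [496.8 307.1] [271.3  64.8] 1.91 mean [0.4818 0.3063] z 0.0461
[(518, np.int64(82)), (522, np.int64(82)), (526, np.int64(82)), (530, np.int64(83)), (534, np.int64(83)), (538, np.int64(83)), (542, np.int64(84)), (546, np.int64(84)), (550, np.int64(84))]
[[0.4021, 0.2867], [0.4016, 0.2919], [0.401, 0.2971], [0.4017, 0.3026], [0.4012, 0.3078], [0.4006, 0.313], [0.4013, 0.3185], [0.4008, 0.3238], [0.4002, 0.329]]
[(484, np.int64(229)), (488, np.int64(229)), (492, np.int64(229)), (496, np.int64(229)), (500, np.int64(229)), (504, np.int64(230)), (508, np.int64(230)), (512, np.int64(230)), (516, np.int64(230))]
[[0.6031, 0.2899], [0.6026, 0.2958], [0.6021, 0.3017], [0.6016, 0.3076], [0.6012, 0.3135], [0.6022, 0.3198], [0.6018, 0.3258], [0.6013, 0.3317], [0.6008, 0.3377]]
red [ 0.5925 -0.2745  0.0897]
blue [ 0.4988 -0.2904  0.0919]
yellow [ 0.4061 -0.3041  0.0912]
```

>>> move_arm(
  moves=[4.2, -0.54, 4.28, 0.72, 0, 0, 0, 4.2, -0.54, 4.28, 0.72, 0, 0, 0, 4.2, -0.54, 4.28, 0.72, 0, 0, 0, 4.2, -0.54, 4.28, 0.72, 0, 0, 0, 4.2, -0.54, 4.28, 0.72, 0, 0, 0, 4.2, -0.54, 4.28, 0.72, 0, 0, 0, 4.2, 0, 0, 0, 0, 0, 0, 4.2, 0, 0, 0, 0, 0, 0],
)

```text
clock: 18.55
tool_pos: [0.5412, 0.3082, 0.2597]
orientation: [-179.9, -0.1, -175.1]
force: [1.3, -0.6, -0.3]
opening: 0.0418
gripper_force: 0.0
```

>>> move_arm(
  moves=[4.2, 0, 0, 0, 0, 0, 0],
)

```text
clock: 18.65
tool_pos: [0.5415, 0.3073, 0.2607]
orientation: [-180.0, 0.0, -175.2]
force: [-0.4, -1.0, -1.0]
opening: 0.042
gripper_force: 0.0
```

Run:
```python
from h import *
plan([.54,.308,.26],95)
p,d,c=snap("wrist","w3.png")
np.savez("w3.npz",p=p,d=d,K=c[0],D=c[1],T=c[2])
```

```text
p [0.5415 0.3073 0.2607] close 94.78 open 0.042 t 18.65 F [-0.4 -1.  -1. ] | shift cm [0.14 0.09 0.07] turn rad [-0.     0.    -0.004] deg 0.2
```

View pics/w3.png

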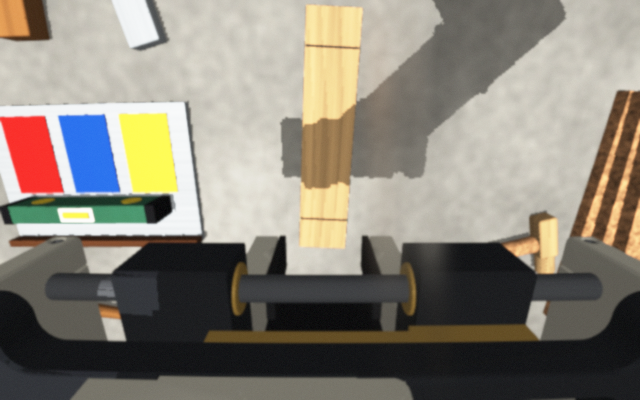

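Run:
```python
from h import *
w=np.load("w3.npz"); p,d=w["p"],w["d"]; c=(w["K"],w["D"],w["T"])
hsv=cv2.cvtColor(p,cv2.COLOR_RGB2HSV)
b=blobs(p,(8,60,40),(30,255,255),3000,(285,3,375,250))[0]; m=fillmask(b); 
rows=[30,60,80,100,200,210,235,242]; 
for v in rows:
    u=np.where(m[v])[0]; P=onplane("w",[[u.min()-.5,v],[u.max()+.5,v]],.045,c); print(v,u.min(),u.max(),P[:,:2].round(4).tolist(),P.mean(0)[:2].round(4))
g=cv2.cvtColor(p,cv2.COLOR_RGB2GRAY).astype(float)
for v0,v1,us in((38,56,range(312,356,4)),(210,228,range(306,346,4))):
    pts=[]
    for u in us:
        col=g[v0:v1,u]; k=np.argmin(col[1:-1]*2-col[:-2]-col[2:]); pts.append((u,v0+1+k))
    print(onplane("w",pts,.045,c)[:,:2].mean(0).round(4), onplane("w",pts,.045,c)[[0,-1],:2].round(4).tolist())
P=onplane("w",cv2.boxPoints(cv2.minAreaRect(b)),.045,c)[:,:2]; print(P.round(4).tolist(),P.mean(0))
```

```text
30 305 361 [[0.3877, 0.2748], [0.3825, 0.3358]] [0.3851 0.3053]
60 304 358 [[0.4177, 0.2757], [0.4126, 0.336]] [0.4152 0.3059]
80 303 357 [[0.4385, 0.276], [0.4334, 0.3372]] [0.436  0.3066]
100 303 356 [[0.46, 0.2774], [0.4548, 0.3385]] [0.4574 0.308 ]
200 300 348 [[0.5792, 0.2813], [0.5741, 0.3422]] [0.5767 0.3117]
210 300 347 [[0.5924, 0.2821], [0.5874, 0.3423]] [0.5899 0.3122]
235 299 345 [[0.6266, 0.2828], [0.6216, 0.3434]] [0.6241 0.3131]
242 299 345 [[0.6365, 0.2834], [0.6315, 0.3444]] [0.634  0.3139]
[0.4014 0.3057] [[0.4018, 0.2839], [0.4001, 0.3275]]
[0.6016 0.3138] [[0.6024, 0.2909], [0.6013, 0.3368]]
[[0.6426, 0.2769], [0.3622, 0.274], [0.3598, 0.3344], [0.6405, 0.3519]] [0.50127942 0.309295  ]
```

The view looks straight down on the rail, with pencil lines at (333,46) and (325,218). That gives the rail middle at (0.5015, 0.3093) and a yaw of 2.0°.

>>> move_arm(
  moves=[3.8, -0.7, -4.41, 1.4, 0, 0, 0, 3.8, -0.7, -4.41, 1.4, 0, 0, 0, 3.8, -0.7, -4.41, 1.4, 0, 0, 0, 3.8, -0.7, -4.41, 1.4, 0, 0, 0, 3.8, -0.7, -4.41, 1.4, 0, 0, 0, 3.8, -0.7, -4.41, 1.4, 0, 0, 0, 3.8, -0.7, -4.44, 1.4, 0, 0, 0, 3.8, 0, 0, 0, 0, 0, -0.1435],
)

```text
clock: 19.5
tool_pos: [0.6152, -0.0012, 0.1609]
orientation: [-180.0, -0.2, -167.2]
force: [-0.5, 0.9, 0.5]
opening: 0.0376
gripper_force: 0.0
```

>>> move_arm(
  moves=[3.8, 0, 0, 0, 0, 0, -0.1435, 3.8, 0, 0, 0, 0, 0, -0.1435, 3.8, 0, 0, 0, 0, 0, -0.1435, 3.8, 0, 0, 0, 0, 0, -0.1435, 3.8, 0, 0, 0, 0, 0, -0.1435, 3.8, 0, 0, 0, 0, 0, -0.1435, 3.8, 0, 0, 0, 0, 0, -0.1435, 3.8, 0, 0, 0, 0, 0, -0.1435],
)

```text
clock: 20.3
tool_pos: [0.616, 0.0035, 0.1634]
orientation: [-179.9, 0.0, -100.9]
force: [-0.5, -0.3, 1.2]
opening: 0.0378
gripper_force: 0.0
```

>>> move_arm(
  moves=[3.8, 0, 0, 0, 0, 0, -0.1435, 3.8, 0, 0, 0, 0, 0, -0.1435, 3.8, 0, 0, 0, 0, 0, 0, 3.8, 0, 0, 0, 0, 0, 0, 3.8, 0, 0, 0, 0, 0, 0],
)

```text
clock: 20.8
tool_pos: [0.6162, 0.0044, 0.1628]
orientation: [-180.0, 0.0, -84.9]
force: [-0.7, 0.1, -0.3]
opening: 0.038
gripper_force: 0.0
```

Run:
```python
from h import *
plan([.6175,.0038,.032],5.2)
```

```text
p [0.6162 0.0044 0.1628] close -174.93 open 0.038 t 20.8 F [-0.7  0.1 -0.3] | shift cm [ 0.07 -0.12 13.08] turn rad [-0.     0.    -0.002] deg 0.1
```

>>> move_arm(
  moves=[3.8, 0.07, -0.12, 3, 0, 0, -0.002, 3.8, 0, 0, 3.5, 0, 0, 0, 3.8, 0, 0, 2.5, 0, 0, 0, 3.8, 0, 0, 1.5, 0, 0, 0, 3.8, 0, 0, 1.2, 0, 0, 0, 3.8, 0, 0, 0.9, 0, 0, 0, 3.8, 0, 0, 0.5, 0, 0, 0, 3.8, 0, 0, 0, 0, 0, 0],
)

```text
clock: 21.6
tool_pos: [0.6174, 0.0044, 0.0312]
orientation: [180.0, -0.0, -84.6]
force: [-0.0, 0.3, 0.3]
opening: 0.0384
gripper_force: 0.0
```

>>> move_arm(
  moves=[1.5, 0, 0, 0, 0, 0, 0, 1.5, 0, 0, 0, 0, 0, 0, 1.5, 0, 0, 0, 0, 0, 0, 1.5, 0, 0, 0, 0, 0, 0, 1.5, 0, 0, 0, 0, 0, 0],
)

```text
clock: 22.1
tool_pos: [0.618, 0.0045, 0.0322]
orientation: [-179.9, 0.0, -84.6]
force: [-0.4, 0.7, 5.6]
opening: 0.0239
gripper_force: 30.0
```

Run:
```python
from h import *
p,d,c=snap("top"); 
K,D,T=c
for b in blobs(p,*COL["green"],40,(255,190,375,240)): r=cv2.minAreaRect(b); print(r,onplane("t",[r[0]],.056,c))
plan([.5015,.3093,.18],92)
```

```text
((343.5, 209.0), (8.0, 11.0), 90.0) [[ 0.62582889 -0.07206801  0.056     ]]
p [0.618  0.0045 0.0322] close -174.57 open 0.0239 t 22.15 F [-0.7  0.9  5.8] | shift cm [-31.45   8.7  -14.79] turn rad [-1.000e-03 -1.000e-03 -1.511e+00] deg 86.6
```

>>> move_arm(
  moves=[1.5, 0, 0, -1.5, 0, 0, 0, 1.5, 0, 0, -3, 0, 0, 0, 1.5, 0, 0, -3.5, 0, 0, 0, 1.5, 0, 0, -3.5, 0, 0, 0, 1.5, 0, 0, -3.3, 0, 0, 0, 1.5, -1.9, 0.53, 0, 0, 0, 0, 1.5, -3.9, 1.08, 0, 0, 0, 0, 1.5, -3.9, 1.08, 0, 0, 0, 0],
)

```text
clock: 22.95
tool_pos: [0.5806, 0.0987, 0.179]
orientation: [180.0, 0.0, -84.7]
force: [1.4, 0.1, -1.4]
opening: 0.0242
gripper_force: 30.0
```

>>> move_arm(
  moves=[1.5, -3.9, 1.08, 0, 0, 0, 0, 1.5, -3.9, 1.08, 0, 0, 0, 0, 1.5, -3.9, 1.08, 0, 0, 0, 0, 1.5, -3.9, 1.08, 0, 0, 0, 0, 1.5, -3.9, 1.08, 0, 0, 0, 0, 1.5, -2.25, 0.61, 0, 0, 0, 0, 1.5, 0, 0, 0, 0, 0, -0.1374, 1.5, 0, 0, 0, 0, 0, -0.1374],
)

```text
clock: 23.75
tool_pos: [0.5002, 0.31, 0.1786]
orientation: [179.9, -0.0, -68.5]
force: [0.5, -1.2, -2.2]
opening: 0.0234
gripper_force: 30.0
```

>>> move_arm(
  moves=[1.5, 0, 0, 0, 0, 0, -0.1374, 1.5, 0, 0, 0, 0, 0, -0.1374, 1.5, 0, 0, 0, 0, 0, -0.1374, 1.5, 0, 0, 0, 0, 0, -0.1374, 1.5, 0, 0, 0, 0, 0, -0.1374, 1.5, 0, 0, 0, 0, 0, -0.1374, 1.5, 0, 0, 0, 0, 0, -0.1374, 1.5, 0, 0, 0, 0, 0, -0.1374],
)

```text
clock: 24.55
tool_pos: [0.5007, 0.3089, 0.1787]
orientation: [180.0, 0.1, -5.6]
force: [0.1, 0.4, -2.2]
opening: 0.0237
gripper_force: 30.0
```

>>> move_arm(
  moves=[1.5, 0, 0, 0, 0, 0, -0.1374, 1.5, 0, 0, 0, 0, 0, 0, 1.5, 0, 0, 0, 0, 0, 0, 1.5, 0, 0, 0, 0, 0, 0],
)

```text
clock: 24.95
tool_pos: [0.5011, 0.3091, 0.1792]
orientation: [180.0, 0.0, 1.8]
force: [-0.1, 0.1, -2.2]
opening: 0.0239
gripper_force: 30.0
```

Run:
```python
from h import *
plan([.5015,.3093,.066],92)
p,d,c=snap("wrist"); W=world(d,c); cv2.imwrite("pics/w4.png",p[:,:,::-1])
p2,d2,c2=snap("top"); cv2.imwrite("pics/t4.png",cv2.resize(p2[190:330,130:320,::-1],None,fx=3,fy=3))
```

```text
p [0.5011 0.3091 0.1792] close -88.18 open 0.0239 t 24.95 F [-0.1  0.1 -2.2] | shift cm [ 0.05 -0.02 11.32] turn rad [ 0.     0.    -0.003] deg 0.2
```

View pics/w4.png

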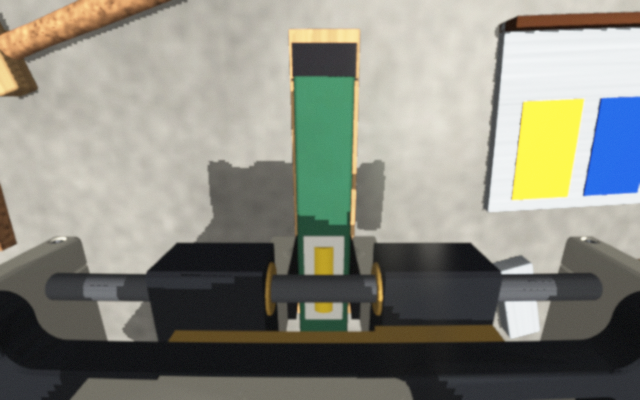

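The held level lies over the rail, its black end edge at row 42 and columns 293–356. I check its offset in the grip.

Run:
```python
from h import *
c=cam("wrist"); p=cv2.imread("pics/w4.png"); g=cv2.cvtColor(p,cv2.COLOR_BGR2GRAY).astype(int)
print(np.diff(g[35:50,310:340].mean(1)).round(0))
for v in(50,65,100,150,190):
    r=g[v,280:370]; hs=cv2.cvtColor(p,cv2.COLOR_BGR2HSV)[v,280:370]
    m=(r<70)|((hs[:,0]>60)&(hs[:,0]<90)&(hs[:,1]>80)); u=np.where(m)[0]+280
    P=onplane("w",[[u.min()-.5,v],[u.max()+.5,v]],.203,c); print(v,u.min(),u.max(),P[:,:2].round(4).tolist(),P.mean(0)[:2].round(4))
print(onplane("w",[[324,v] for v in(41,42,43,44)],.203,c).round(4))
```

```text
[  0.   0.   0.  -0.  -2. -14. -45. -62. -34.  -5.   0.  -1.  -0.  -0.]
50 293 354 [[0.5999, 0.3246], [0.6007, 0.3011]] [0.6003 0.3128]
65 293 353 [[0.5946, 0.3245], [0.5953, 0.3012]] [0.595  0.3128]
100 295 352 [[0.5817, 0.3237], [0.5825, 0.3008]] [0.5821 0.3122]
150 296 351 [[0.562, 0.3231], [0.5628, 0.3]] [0.5624 0.3116]
190 297 349 [[0.5449, 0.3226], [0.5456, 0.2999]] [0.5453 0.3112]
[[0.6034 0.3127 0.203 ]
 [0.603  0.3127 0.203 ]
 [0.6027 0.3127 0.203 ]
 [0.6024 0.3127 0.203 ]]
```

Run:
```python
from h import *
c=cam("wrist"); p=cv2.imread("pics/w4.png"); s=cv2.cvtColor(p,cv2.COLOR_BGR2HSV)[:,:,1].astype(int)
print(np.diff(s[22:40,310:340].mean(1)).round(0)); 
print([np.where(s[v,270:380]>70)[0][[0,-1]]+270 for v in(33,35,37)])
print(onplane("w",[[324,28.5],[324,29.5],[288.5,35],[359.5,35]],.045,c).round(4))
w=np.load("w3.npz"); c3=(w["K"],w["D"],w["T"]); s=cv2.cvtColor(w["p"],cv2.COLOR_RGB2HSV)[:,:,1].astype(int)
print(np.diff(s[240:256,310:335].mean(1)).round(0)); print(onplane("w",[[323,246.5],[323,247.5],[323,248.5]],.045,c3).round(4))
```

```text
[ 0.  0.  0.  0.  8. 29. 31.  8.  0. -0.  1. -0.  0. -0. -0. -0.  0.]
[array([289, 359]), array([289, 359]), array([289, 359])]
[[0.6413 0.3139 0.045 ]
 [0.6405 0.3139 0.045 ]
 [0.6354 0.3435 0.045 ]
 [0.6373 0.284  0.045 ]]
[  0.   0.  -0.   0.  -2.  -7. -19. -26. -17.  -4.  -0.  -1.   1.  -0.
  -0.]
[[0.6403 0.3157 0.045 ]
 [0.6418 0.3159 0.045 ]
 [0.6432 0.316  0.045 ]]
```

>>> move_arm(
  moves=[1.5, -0.14, 0.03, 2, 0, 0, -0.004, 1.5, 0, 0, 3.5, 0, 0, 0, 1.5, 0, 0, 2.5, 0, 0, 0, 1.5, 0, 0, 1.5, 0, 0, 0, 1.5, 0, 0, 1, 0, 0, 0, 1.5, 0, 0, 0.5, 0, 0, 0, 1.5, 0, 0, 0, 0, 0, 0, 1.5, 0, 0, 0, 0, 0, 0],
)

```text
clock: 25.85
tool_pos: [0.5003, 0.3093, 0.0702]
orientation: [-180.0, -0.1, 2.2]
force: [0.8, 0.1, -1.8]
opening: 0.0242
gripper_force: 30.0
```

>>> move_arm(
  moves=[1.5, 0, 0, 0.2, 0, 0, 0, 1.5, 0, 0, 0.1, 0, 0, 0, 1.5, 0, 0, 0, 0, 0, 0, 1.5, 0, 0, 0, 0, 0, 0],
)

```text
clock: 26.25
tool_pos: [0.4999, 0.309, 0.0667]
orientation: [-180.0, -0.0, 2.2]
force: [-0.3, -0.2, -2.1]
opening: 0.0236
gripper_force: 30.0
```

>>> move_arm(
  moves=[1.5, 0, 0, 0.1, 0, 0, 0, 1.5, 0, 0, 0.05, 0, 0, 0, 1.5, 0, 0, 0, 0, 0, 0, 1.5, 0, 0, 0, 0, 0, 0],
)

```text
clock: 26.65
tool_pos: [0.4999, 0.309, 0.0652]
orientation: [-180.0, -0.0, 2.2]
force: [-1.2, -0.0, 2.3]
opening: 0.0239
gripper_force: 30.0
```

>>> move_arm(
  moves=[4.2, 0, 0, 0, 0, 0, 0, 4.2, 0, 0, 0, 0, 0, 0, 4.2, 0, 0, 0, 0, 0, 0, 4.2, 0, 0, -1.5, 0, 0, 0, 4.2, 0, 0, -4, 0, 0, 0, 5.4, -2, 0, -4.5, 0, 0, 0, 5.4, -2, 0, -4.5, 0, 0, 0, 5.4, -2, 0, -4.5, 0, 0, 0],
)

```text
clock: 27.45
tool_pos: [0.4391, 0.3062, 0.2566]
orientation: [180.0, 0.0, 2.2]
force: [0.9, 0.8, 0.5]
opening: 0.0532
gripper_force: 0.0
```

>>> move_arm(
  moves=[5.4, -2, 0, -4.5, 0, 0, 0, 5.4, 0, 0, 0, 0, 0, 0, 5.4, 0, 0, 0, 0, 0, 0, 5.4, 0, 0, 0, 0, 0, 0],
)

```text
clock: 27.85
tool_pos: [0.4196, 0.3055, 0.2991]
orientation: [180.0, 0.1, 2.2]
force: [0.2, -0.0, -0.4]
opening: 0.0539
gripper_force: 0.0
```

Run:
```python
from h import *
plan([.5,-.296,.17],100.6)
p,d,c=snap("wrist","w5.png"); W=world(d,c)
np.savez("w5.npz",p=p,d=d,K=c[0],D=c[1],T=c[2])
m=np.zeros((400,640),bool); m[10:240,250:400]=1; m&=abs(W[:,:,2]-.089)<.006
cs,_=cv2.findContours(m.astype(np.uint8),cv2.RETR_EXTERNAL,cv2.CHAIN_APPROX_NONE); b=max(cs,key=cv2.contourArea)
r=cv2.minAreaRect((onplane("w",b.reshape(-1,2),.089,c)[:,:2]*1000).astype(np.float32)); print(r)
```

```text
p [0.4196 0.3055 0.2991] close -87.76 open 0.0539 t 27.85 F [ 0.2 -0.  -0.4] | shift cm [ 5.7  60.41 12.95] turn rad [ 0.001  0.001 -0.146] deg 8.4
((497.0729675292969, 309.3500671386719), (192.26011657714844, 24.379074096679688), 2.083061933517456)
```

View pics/w5.png

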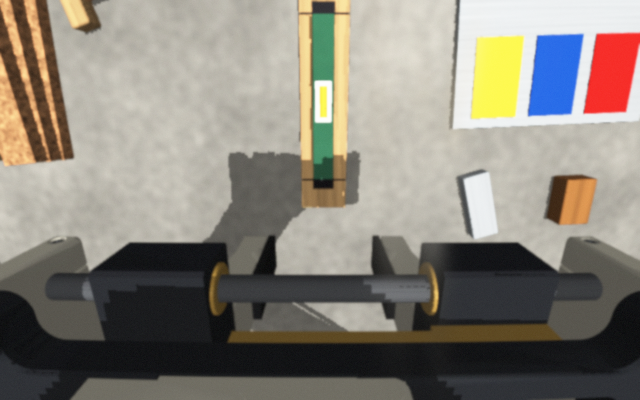

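The level stands upright on the rail with its ends at the pencil lines (rows 13 and 180) and is centred across. I refine the pad places from this opposite view.

```bash
cat > pads.py <<'E'
from h import *
def pads(f,roi):
    w=np.load(f); p=w["p"]; c=(w["K"],w["D"],w["T"]); out={}
    for k in("red","blue","yellow"):
        lo,hi=COL[k]; b=blobs(p,(lo[0],lo[1],30),hi,500,roi)
        if not b: continue
        r=cv2.minAreaRect(b[0])
        q=(onplane("w",b[0].reshape(-1,2),.014,c)[:,:2]*1000).astype(np.float32); r=cv2.minAreaRect(q)
        (x,y),(a,bb),an=r; print(k,np.round([x,y,a,bb,an],1),"org",round(x+18.43,1),round(y+1.65,1))
E
python3 - <<'E'
from pads import *
pads("w5.npz",(455,20,640,125)); pads("w3.npz",(0,100,190,200)); pads("w2.npz",(200,130,375,208))
E
```

```text
red [556.9 -79.8 101.4  62.3   4.7] org 575.4 -78.2
blue [ 5.496e+02 -3.000e-01  1.015e+02  6.130e+01  5.200e+00] org 568.1 1.4
yellow [542.3  79.1 100.9  60.2   5. ] org 560.7 80.7
red [556.7 -79.9 101.6  62.1   5.4] org 575.1 -78.3
blue [ 5.495e+02 -3.000e-01  1.020e+02  6.150e+01  5.300e+00] org 567.9 1.4
yellow [542.   79.3 101.3  60.4   5.5] org 560.5 81.0
red [556.9 -79.9 101.4  60.5   5.1] org 575.4 -78.3
blue [ 5.495e+02 -5.000e-01  9.990e+01  6.000e+01  5.200e+00] org 567.9 1.1
yellow [541.9  79.1 102.1  60.1   6.6] org 560.4 80.7
```

>>> move_arm(
  moves=[5.4, 1.16, 4.54, 1.04, 0, 0, 0, 5.4, 1.16, 4.54, 1.04, 0, 0, 0, 5.4, 1.16, 4.54, 1.04, 0, 0, 0, 5.4, 1.16, 4.54, 1.04, 0, 0, 0, 5.4, 1.16, 4.54, 1.04, 0, 0, 0, 5.4, 1.16, 4.54, 1.04, 0, 0, 0, 5.4, 1.16, 4.54, 1.04, 0, 0, 0, 5.4, 1.16, 4.54, 1.04, 0, 0, 0],
)

```text
clock: 28.7
tool_pos: [0.5266, -0.0559, 0.2149]
orientation: [180.0, 0.1, 2.2]
force: [1.6, 0.4, 0.3]
opening: 0.054
gripper_force: 0.0
```

>>> move_arm(
  moves=[5.4, 1.16, 4.54, 1.04, 0, 0, 0, 5.4, 1.16, 4.54, 1.04, 0, 0, 0, 5.4, 1.16, 4.54, 1.04, 0, 0, 0, 5.4, 1.16, 4.54, 1.04, 0, 0, 0, 5.4, 1.16, 4.54, 1.04, 0, 0, 0, 5.4, 0, 0, 0, 0, 0, -0.146, 5.4, 0, 0, 0, 0, 0, 0, 5.4, 0, 0, 0, 0, 0, 0],
)

```text
clock: 29.5
tool_pos: [0.593, -0.2781, 0.1634]
orientation: [-180.0, 0.1, 10.4]
force: [-0.8, 0.6, 0.4]
opening: 0.0541
gripper_force: 0.0
```

Run:
```python
from h import *
plan([.5930,-.2785,.0625],100.6)
p,d,c=snap("top")
for k in("red","blue","yellow"):
    for b in blobs(p,*COL[k],60,(385,190,465,320)): (x,y),r=cv2.minEnclosingCircle(b); print(k,x,y,r,onplane("t",[(x,y)],.088,c).round(4))
```

```text
p [ 0.593  -0.2781  0.1634] close -79.64 open 0.0541 t 29.5 F [-0.8  0.6  0.4] | shift cm [1.000e-02 5.000e-02 1.009e+01] turn rad [-0.001  0.002 -0.004] deg 0.2
blue 434.0 255.0 9.486932754516602 [[ 0.5027 -0.2919  0.088 ]]
yellow 443.31011962890625 293.4620361328125 9.032023429870605 [[ 0.4078 -0.3102  0.088 ]]
```

>>> move_arm(
  moves=[5.4, 0, 0.05, 3, 0, 0, 0, 5.4, 0, 0, 3.5, 0, 0, 0, 5.4, 0, 0, 2.5, 0, 0, 0, 5.4, 0, 0, 1.05, 0, 0, 0, 5.4, 0, 0, 0, 0, 0, 0, 5.4, 0, 0, 0, 0, 0, 0, 3.0, 0, 0, 0, 0, 0, 0, 3.0, 0, 0, 0, 0, 0, 0],
)

```text
clock: 30.35
tool_pos: [0.5946, -0.2787, 0.0658]
orientation: [179.9, -0.1, 10.6]
force: [0.1, -0.3, -0.2]
opening: 0.0433
gripper_force: 0.0
```

>>> move_arm(
  moves=[3.0, 0, 0, 0, 0, 0, 0, 3.0, 0, 0, 0, 0, 0, 0, 3.0, 0, 0, 0, 0, 0, 0, 3.0, 0, 0, -1.5, 0, 0, 0, 3.0, 0, 0, -3, 0, 0, 0, 3.0, 0, 0, -3.5, 0, 0, 0, 3.0, 0, 0, -3.5, 0, 0, 0, 3.0, 0.2, -2.0, 0, 0, 0, 0],
)

```text
clock: 31.15
tool_pos: [0.5947, -0.2609, 0.1858]
orientation: [179.7, -0.4, 10.5]
force: [0.4, 0.3, -2.2]
opening: 0.0394
gripper_force: 30.0
```

>>> move_arm(
  moves=[3.0, 0.4, -4.2, 0, 0, 0, 0, 3.0, 0.4, -4.2, 0, 0, 0, 0, 3.0, 0.4, -4.2, 0, 0, 0, 0, 3.0, 0.37, -3.9, 0, 0, 0, 0, 3.0, 0.1, -1.5, 0, 0, 0, 0.095, 3.0, 0, 0, 2.5, 0, 0, 0, 3.0, 0, 0, 3, 0, 0, 0, 3.0, 0, 0, 0, 0, 0, 0],
)

```text
clock: 31.95
tool_pos: [0.5724, -0.0785, 0.1212]
orientation: [-180.0, 0.4, 5.1]
force: [-0.5, 0.6, -2.0]
opening: 0.0395
gripper_force: 30.0
```

>>> move_arm(
  moves=[3.0, 0, 0, 0, 0, 0, 0, 3.0, 0, 0, 0, 0, 0, 0],
)

```text
clock: 32.15
tool_pos: [0.5764, -0.0788, 0.126]
orientation: [180.0, -0.1, 5.2]
force: [1.3, 0.4, -2.1]
opening: 0.0395
gripper_force: 30.0
```

Run:
```python
from h import *
plan([.5753,-.0783,.0735],95.1)
```

```text
p [ 0.5764 -0.0788  0.126 ] close -84.84 open 0.0395 t 32.15 F [ 1.3  0.4 -2.1] | shift cm [-0.11 -0.06  5.25] turn rad [ 0.    -0.002  0.001] deg -0.1
```

>>> move_arm(
  moves=[3.0, -0.05, -0.06, 2, 0, 0, 0, 3.0, 0, 0, 1.8, 0, 0, 0, 3.0, 0, 0, 0.9, 0, 0, 0, 3.0, 0, 0, 0.2, 0, 0, 0, 3.0, 0, 0, 0, 0, 0, 0, 3.0, 0, 0, 0, 0, 0, 0],
)

```text
clock: 32.75
tool_pos: [0.5756, -0.078, 0.0763]
orientation: [180.0, -0.1, 5.2]
force: [-0.1, -0.5, -3.3]
opening: 0.0394
gripper_force: 30.0
```

>>> move_arm(
  moves=[3.0, 0, 0, 0.1, 0, 0, 0, 3.0, 0, 0, 0, 0, 0, 0, 3.0, 0, 0, 0, 0, 0, 0],
)

```text
clock: 33.05
tool_pos: [0.5756, -0.0779, 0.0755]
orientation: [180.0, -0.1, 5.2]
force: [-1.4, 1.0, 6.1]
opening: 0.0394
gripper_force: 30.0
```

>>> move_arm(
  moves=[5.4, 0, 0, 0, 0, 0, 0, 5.4, 0, 0, 0, 0, 0, 0, 5.4, 0, 0, 0, 0, 0, 0, 5.4, 0, 0, -1.5, 0, 0, 0, 5.4, 0, 0, -4, 0, 0, 0, 5.4, 0, 0, -4, 0, 0, 0, 5.4, -1.6, 3.53, 0, 0, 0, 0, 5.4, -1.6, 3.53, 0, 0, 0, 0],
)

```text
clock: 33.85
tool_pos: [0.5501, -0.1513, 0.1709]
orientation: [180.0, -0.2, 5.3]
force: [-0.2, -1.3, -0.8]
opening: 0.054
gripper_force: 0.0
```

>>> move_arm(
  moves=[5.4, -1.6, 3.53, 0, 0, 0, 0, 5.4, -1.6, 3.53, 0, 0, 0, 0, 5.4, -1.6, 3.53, 0, 0, 0, 0, 5.4, -1.58, 3.52, 0, 0, 0, 0, 5.4, 0, 0, 0, 0, 0, -0.095, 5.4, 0, 0, 0, 0, 0, 0, 5.4, 0, 0, 0, 0, 0, 0, 5.4, 0, 0, 0, 0, 0, 0],
)

```text
clock: 34.65
tool_pos: [0.4987, -0.2969, 0.1693]
orientation: [-180.0, -0.0, 10.6]
force: [0.3, -0.3, -0.8]
opening: 0.0538
gripper_force: 0.0
```

Run:
```python
from h import *
plan([.4994,-.2974,.0635],100.6)
```

```text
p [ 0.4987 -0.2969  0.1693] close -79.45 open 0.0538 t 34.65 F [ 0.3 -0.3 -0.8] | shift cm [ 0.06  0.07 10.58] turn rad [-0.    -0.    -0.001] deg 0.0
```

>>> move_arm(
  moves=[5.4, 0.06, 0.07, 3, 0, 0, 0, 5.4, 0, 0, 3.5, 0, 0, 0, 5.4, 0, 0, 2.5, 0, 0, 0, 5.4, 0, 0, 1.2, 0, 0, 0, 5.4, 0, 0, 0.4, 0, 0, 0, 5.4, 0, 0, 0, 0, 0, 0, 5.4, 0, 0, 0, 0, 0, 0, 5.4, 0, 0, 0, 0, 0, 0],
)

```text
clock: 35.45
tool_pos: [0.5, -0.2982, 0.0646]
orientation: [179.9, -0.1, 10.6]
force: [-0.2, -0.1, 1.0]
opening: 0.0543
gripper_force: 0.0
```

>>> move_arm(
  moves=[3.0, 0, 0, 0, 0, 0, 0, 3.0, 0, 0, 0, 0, 0, 0, 3.0, 0, 0, 0, 0, 0, 0, 3.0, 0, 0, 0, 0, 0, 0, 3.0, 0, 0, 0, 0, 0, 0],
)

```text
clock: 35.95
tool_pos: [0.4993, -0.2981, 0.0637]
orientation: [180.0, -0.0, 10.6]
force: [-1.4, 1.4, 5.4]
opening: 0.0395
gripper_force: 30.0
```

>>> move_arm(
  moves=[3.0, 0, 0, -1.5, 0, 0, 0, 3.0, 0, 0, -3.5, 0, 0, 0, 3.0, 0, 0, -3.5, 0, 0, 0, 3.0, 0, 0, -3.5, 0, 0, 0, 3.0, 0.83, -1.91, 0, 0, 0, 0, 3.0, 1.7, -3.9, 0, 0, 0, 0, 3.0, 1.7, -3.9, 0, 0, 0, 0, 3.0, 1.7, -3.9, 0, 0, 0, 0],
)

```text
clock: 36.75
tool_pos: [0.5318, -0.152, 0.1824]
orientation: [-180.0, 0.1, 10.5]
force: [0.8, -0.9, -2.8]
opening: 0.0397
gripper_force: 30.0
```

>>> move_arm(
  moves=[3.0, 1.7, -3.9, 0, 0, 0, 0, 3.0, 1.7, -3.9, 0, 0, 0, 0, 3.0, 1.7, -3.9, 0, 0, 0, 0, 3.0, 0.9, -2.08, 0, 0, 0, 0, 3.0, 0, -0.7, 0, 0, 0, 0.096, 3.0, 0, 0, 0, 0, 0, 0, 3.0, 0, 0, 0, 0, 0, 0, 3.0, 0, 0, 0, 0, 0, 0],
)

```text
clock: 37.55
tool_pos: [0.5644, -0.0007, 0.1829]
orientation: [180.0, 0.0, 5.2]
force: [0.8, 0.2, -4.2]
opening: 0.0391
gripper_force: 30.0
```

Run:
```python
from h import *
plan([.5680,.0012,.0765],95.1)
```

```text
p [ 0.5644 -0.0007  0.1829] close -84.84 open 0.0391 t 37.55 F [ 0.8  0.2 -4.2] | shift cm [ 0.38 -0.16 10.64] turn rad [0.    0.001 0.001] deg -0.1
```

>>> move_arm(
  moves=[3.0, 0.38, -0.16, 2.5, 0, 0, 0, 3.0, 0, 0, 3.5, 0, 0, 0, 3.0, 0, 0, 2.5, 0, 0, 0, 3.0, 0, 0, 1.5, 0, 0, 0, 3.0, 0, 0, 0.6, 0, 0, 0, 3.0, 0, 0, 0.2, 0, 0, 0, 3.0, 0, 0, 0, 0, 0, 0, 3.0, 0, 0, 0, 0, 0, 0],
)

```text
clock: 38.35
tool_pos: [0.569, 0.002, 0.0763]
orientation: [-180.0, -0.1, 5.1]
force: [0.5, 0.2, -3.1]
opening: 0.0398
gripper_force: 30.0
```

Run:
```python
from h import *
plan([.5680,.0012,.0735],95.1)
```

```text
p [0.569  0.002  0.0763] close -84.88 open 0.0398 t 38.35 F [ 0.5  0.2 -3.1] | shift cm [-0.11  0.07  0.28] turn rad [-0.    -0.002  0.   ] deg -0.0
```

>>> move_arm(
  moves=[3.0, -0.08, 0.06, 0.15, 0, 0, 0, 3.0, 0, 0, 0.12, 0, 0, 0, 3.0, 0, 0, 0, 0, 0, 0, 3.0, 0, 0, 0, 0, 0, 0],
)

```text
clock: 38.75
tool_pos: [0.568, 0.0014, 0.0737]
orientation: [-180.0, -0.1, 5.1]
force: [-3.7, 0.0, 5.7]
opening: 0.0393
gripper_force: 30.0
```

>>> move_arm(
  moves=[5.4, 0, 0, 0, 0, 0, 0, 5.4, 0, 0, 0, 0, 0, 0, 5.4, 0, 0, 0, 0, 0, 0, 5.4, 0, 0, -1.5, 0, 0, 0, 5.4, 0, 0, -4, 0, 0, 0, 5.4, 0, 0, -4.3, 0, 0, 0, 5.4, -2.37, 3.73, 0, 0, 0, 0, 5.4, -2.37, 3.73, 0, 0, 0, 0],
)

```text
clock: 39.55
tool_pos: [0.5277, -0.0772, 0.172]
orientation: [-180.0, -0.2, 5.2]
force: [0.1, -0.2, -1.2]
opening: 0.0538
gripper_force: 0.0
```

>>> move_arm(
  moves=[5.4, -2.37, 3.73, 0, 0, 0, 0, 5.4, -2.37, 3.73, 0, 0, 0, 0, 5.4, -2.37, 3.73, 0, 0, 0, 0, 5.4, -2.37, 3.73, 0, 0, 0, 0, 5.4, -2.37, 3.73, 0, 0, 0, 0, 5.4, -2.37, 3.75, 0, 0, 0, 0, 5.4, 0, 0, 0, 0, 0, -0.096, 5.4, 0, 0, 0, 0, 0, 0],
)

```text
clock: 40.35
tool_pos: [0.4045, -0.3141, 0.1705]
orientation: [-180.0, 0.0, 10.5]
force: [0.1, -1.2, 0.6]
opening: 0.054
gripper_force: 0.0
```

>>> move_arm(
  moves=[5.4, 0, 0, 0, 0, 0, 0, 5.4, 0, 0, 0, 0, 0, 0],
)

```text
clock: 40.55
tool_pos: [0.4058, -0.3124, 0.1706]
orientation: [180.0, -0.0, 10.6]
force: [-0.1, -0.2, 0.9]
opening: 0.0541
gripper_force: 0.0
```

Run:
```python
from h import *
plan([.4063,-.3132,.0635],100.6)
```

```text
p [ 0.4058 -0.3124  0.1706] close -79.43 open 0.0541 t 40.55 F [-0.1 -0.2  0.9] | shift cm [ 0.03  0.09 10.71] turn rad [ 0.    -0.    -0.001] deg 0.0
```

>>> move_arm(
  moves=[5.4, 0.03, 0.09, 3, 0, 0, 0, 5.4, 0, 0, 3.5, 0, 0, 0, 5.4, 0, 0, 2.5, 0, 0, 0, 5.4, 0, 0, 1.2, 0, 0, 0, 5.4, 0, 0, 0.5, 0, 0, 0, 5.4, 0, 0, 0, 0, 0, 0, 5.4, 0, 0, 0, 0, 0, 0, 5.4, 0, 0, 0, 0, 0, 0],
)

```text
clock: 41.35
tool_pos: [0.4066, -0.3141, 0.0647]
orientation: [179.9, -0.1, 10.6]
force: [-0.3, 1.0, 0.2]
opening: 0.054
gripper_force: 0.0
```

>>> move_arm(
  moves=[3.0, 0, 0, 0, 0, 0, 0, 3.0, 0, 0, 0, 0, 0, 0, 3.0, 0, 0, 0, 0, 0, 0, 3.0, 0, 0, 0, 0, 0, 0, 3.0, 0, 0, 0, 0, 0, 0],
)

```text
clock: 41.85
tool_pos: [0.4059, -0.3139, 0.0639]
orientation: [180.0, -0.0, 10.6]
force: [-0.3, 1.7, 5.7]
opening: 0.0393
gripper_force: 30.0
```

>>> move_arm(
  moves=[3.0, 0, 0, -1.5, 0, 0, 0, 3.0, 0, 0, -3.5, 0, 0, 0, 3.0, 0, 0, -3.5, 0, 0, 0, 3.0, 0, 0, -3.5, 0, 0, 0, 3.0, 1.22, -1.89, 0, 0, 0, 0, 3.0, 2.3, -3.7, 0, 0, 0, 0, 3.0, 2.3, -3.7, 0, 0, 0, 0, 3.0, 2.3, -3.7, 0, 0, 0, 0],
)

```text
clock: 42.65
tool_pos: [0.4613, -0.1698, 0.1831]
orientation: [-180.0, 0.0, 10.5]
force: [1.0, -0.7, -3.1]
opening: 0.0398
gripper_force: 30.0
```

>>> move_arm(
  moves=[3.0, 2.3, -3.7, 0, 0, 0, 0, 3.0, 2.3, -3.7, 0, 0, 0, 0, 3.0, 2.3, -3.7, 0, 0, 0, 0, 3.0, 2.3, -3.7, 0, 0, 0, 0, 3.0, 2.3, -3.7, 0, 0, 0, 0, 3.0, 2.0, -3.2, 0, 0, 0, 0, 3.0, 0.8, -1.2, 0, 0, 0, 0.096, 3.0, 0, 0, 0, 0, 0, 0],
)

```text
clock: 43.45
tool_pos: [0.5603, 0.0821, 0.1823]
orientation: [180.0, 0.1, 5.1]
force: [-0.4, -0.0, -3.1]
opening: 0.0397
gripper_force: 30.0
```

>>> move_arm(
  moves=[3.0, 0, 0, 0, 0, 0, 0, 3.0, 0, 0, 0, 0, 0, 0],
)

```text
clock: 43.65
tool_pos: [0.5594, 0.0793, 0.1831]
orientation: [180.0, 0.1, 5.1]
force: [0.8, 0.3, -2.7]
opening: 0.0397
gripper_force: 30.0
```

Run:
```python
from h import *
plan([.5606,.0808,.0765],95.1)
```

```text
p [0.5594 0.0793 0.1831] close -84.86 open 0.0397 t 43.65 F [ 0.8  0.3 -2.7] | shift cm [ 0.14 -0.14 10.66] turn rad [0.    0.001 0.001] deg -0.0
```

>>> move_arm(
  moves=[3.0, 0.1, -0.12, 2.5, 0, 0, 0, 3.0, 0, 0, 3.5, 0, 0, 0, 3.0, 0, 0, 2.5, 0, 0, 0, 3.0, 0, 0, 1.5, 0, 0, 0, 3.0, 0, 0, 0.6, 0, 0, 0, 3.0, 0, 0, 0.2, 0, 0, 0, 3.0, 0, 0, 0, 0, 0, 0, 3.0, 0, 0, 0, 0, 0, 0],
)

```text
clock: 44.45
tool_pos: [0.5616, 0.0815, 0.0767]
orientation: [-180.0, -0.1, 5.1]
force: [-0.3, -0.4, -1.9]
opening: 0.0395
gripper_force: 30.0
```

Run:
```python
from h import *
plan([.5606,.0808,.0738],95.1)
```

```text
p [0.5616 0.0815 0.0767] close -84.89 open 0.0395 t 44.45 F [-0.3 -0.4 -1.9] | shift cm [-0.11  0.07  0.29] turn rad [-0.001 -0.002  0.   ] deg -0.0
```

>>> move_arm(
  moves=[3.0, -0.08, 0.06, 0.15, 0, 0, 0, 3.0, 0, 0, 0.12, 0, 0, 0, 3.0, 0, 0, 0, 0, 0, 0, 3.0, 0, 0, 0, 0, 0, 0, 5.4, 0, 0, 0, 0, 0, 0, 5.4, 0, 0, 0, 0, 0, 0, 5.4, 0, 0, 0, 0, 0, 0, 5.4, 0, 0, -1.5, 0, 0, 0],
)

```text
clock: 45.25
tool_pos: [0.559, 0.0803, 0.0862]
orientation: [179.9, 0.2, 5.1]
force: [0.4, -0.1, -1.2]
opening: 0.0537
gripper_force: 0.0
```

>>> move_arm(
  moves=[5.4, 0, 0, -4, 0, 0, 0, 5.4, 0, 0, -4.5, 0, 0, 0, 5.4, -2.5, 1.8, -3.9, 0, 0, 0, 5.4, -2.5, 1.8, -3.9, 0, 0, 0, 5.4, -2.5, 1.8, -3.9, 0, 0, 0, 5.4, -2.5, 1.6, -2.3, 0, 0, 0, 5.4, 0, 0, 0, 0, 0, 0, 5.4, 0, 0, 0, 0, 0, 0],
)

```text
clock: 46.05
tool_pos: [0.4667, 0.002, 0.3137]
orientation: [-179.9, -0.1, 5.1]
force: [-0.3, -0.3, -0.5]
opening: 0.0537
gripper_force: 0.0
```

>>> move_arm(
  moves=[5.4, 0, 0, 0, 0, 0, 0, 5.4, 0, 0, 0, 0, 0, 0],
)

```text
clock: 46.25
tool_pos: [0.4669, 0.0025, 0.3116]
orientation: [180.0, 0.1, 5.1]
force: [-0.5, -0.1, -0.4]
opening: 0.0539
gripper_force: 0.0
```

Run:
```python
from h import *
plan([.46,0,.32],95.1)
p,d,c=snap("wrist","w6.png"); W=world(d,c)
np.savez("w6.npz",p=p,d=d,K=c[0],D=c[1],T=c[2])
place=dict(red=(.5753,-.0783),blue=(.5680,.0012),yellow=(.5606,.0808)); ax=np.array([.9959,.0906]); ay=np.array([-.0906,.9959])
for k in place:
    for b in blobs(p,*COL[k],100,(150,0,480,235)):
        m=fillmask(b); t=m&(W[:,:,2]>.093)
        if t.sum()<100: continue
        cs,_=cv2.findContours(t.astype(np.uint8),cv2.RETR_EXTERNAL,cv2.CHAIN_APPROX_NONE); e=max(cs,key=cv2.contourArea); (x,y),r=cv2.minEnclosingCircle(e)
        P=onplane("w",[(x,y)],.098,c)[0][:2]; dd=P-place[k]
        print(k,(x,y),r,P.round(4),"mean",W[t].mean(0).round(4),"off mm",(dd@ax*1000).round(1),(dd@ay*1000).round(1))
```

```text
p [0.4669 0.0025 0.3116] close -84.88 open 0.0539 t 46.25 F [-0.5 -0.1 -0.4] | shift cm [-0.71  0.19 -0.84] turn rad [0.001 0.002 0.   ] deg -0.0
red (403.0, 83.90277862548828) 18.34429359436035 [ 0.5751 -0.0764] mean [ 0.5752 -0.0757  0.0996] off mm 0.0 1.9
blue (332.0, 82.84285736083984) 18.5302791595459 [0.569  0.0026] mean [0.5688 0.0024 0.1   ] off mm 1.1 1.3
yellow (260.8646545410156, 84.79698944091797) 18.624191284179688 [0.56   0.0815] mean [0.5599 0.0809 0.1   ] off mm -0.5 0.7
```

View pics/w6.png

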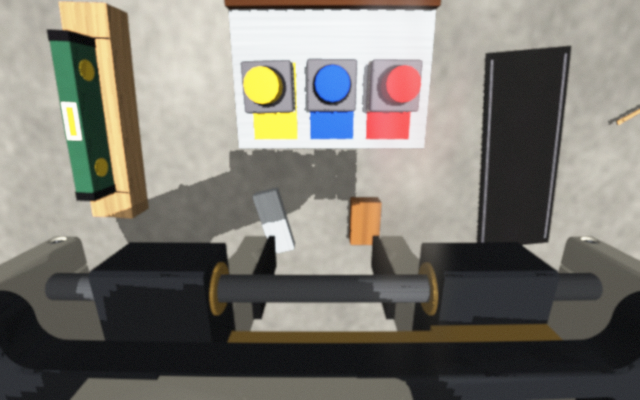

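Each tub stands square on its own pad: yellow at (266,85), blue at (331,83) and red at (397,84). They are within about 2 mm of the middle of each place, and the level is upright on the rail at left. One last look covers the glue bottle.

Run:
```python
from h import *
p,d,c=snap("side","s7.png")
```

```text
(no output)
```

View pics/s7.png

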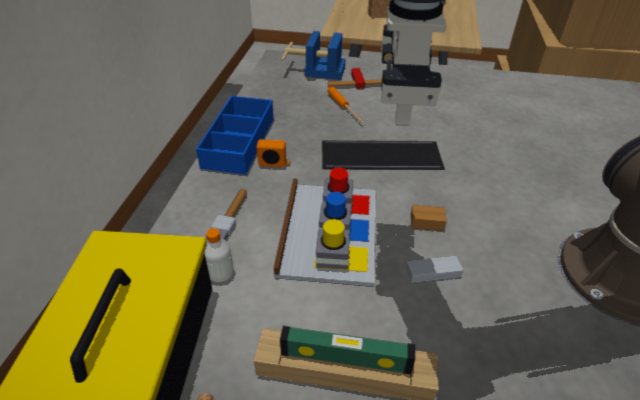

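The glue bottle stands at (217,257), the level is upright on the rail at (347,350), the tubs are in the rack, and the gripper is clear. I'm handing in.

```bash
python3 -c "
from plant import ctrl
print(ctrl.close_job())"
```

```text
the job is handed in; nothing more can be done
None
```

The job is handed in at about 46 s of the 144 s: the level stands upright on the rail with its ends at the pencil lines, each tub is back upright on its own colour's pad (within about 2 mm of the middle), and the glue bottle is still standing.

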